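Click the elephant blank onto the painting stand

ROBOT

A 6-joint arm with a two-finger parallel gripper is mounted at the origin on the work surface. World frame = base frame: x ahead of the robot, y to its left, z up, the work surface at z = 0. Lengths are in mm, angles in rad, forces in N, time in s.
With the tool pointing down it reaches from about 275 to 1000 mm from the base axis. Payload 8.4 kg.
Tool frame: the origin (TCP) lies midway between the tips of the shut fingers; the grasp point (between the pads) lies 19 mm behind it; y points along the fingers, z is the direction in which the jaws open and shut, and the axes are right-handed (so a half turn about y gives the same grasp; the last joint's range is limited). The gripper opens to 85 mm and grips with 20 to 120 N. Pads are 22 mm wide; open, the fingers measure 114 mm over their backs; the gripper's body (76 mm by 85 mm) begins 54 mm behind the grasp point. The pads swing forward as they close: fully open they stand 13 mm farther back than shut.
Start: joints at [1.119, 0.353, 1.633, -0, 1.155, -0.002], TCP at [271.74, 562.837, 231.281] pointing down, gripper open.
Joint ranges: [-2.63, 2.63], [-0.92, 2.1], [0.06, 2.66], [-1.3, 4.44], [0, 2.69], [-3.02, 3.02]. Speed limits (rad/s): [2.22, 2.22, 2.79, 3.14, 3.14, 3.14].

INTERFACE

Orientations are given as [roll, pitch, yaw] about the fixed x, y, z axes, in that order (R = Rz(yaw) Ry(pitch) Rx(roll)).
In Python, from rig import r, imaging gives the robot as it stands. The module is installed in compiled form; this text tells all that it offers.
- The arm moves only by the tool send_rows, never from a script. Its argument "series" is a list of rows, each a list of 6 numbers: the shift along the tool's x, y, z in m, then the turn, a rotation vector about the tool's x, y, z in degrees. In form: [[dx, dy, dz, ax, ay, az], ...]. A call has 1 to 8 rows; each row shifts and turns the commanded pose from where the row before left it, along the tool's axes as they then stand; what a row does not reach is not made up. A row lasts 1/10 s, in which the tool goes at most 50 mm and 8.59 degrees, less where a joint would pass 70% of its speed; a pose out of reach is approached as far as the arm can. A call is refused whole if a number of a shift passes 0.05 or a number of a turn 8.59, either way. A call with a gripper value outside its range is refused whole. "gripper" is the opening, from 0 (shut) to 1 (fully open), set as the call begins (left out, the last holds). The fingers move at their own pace and stop on an object; "squeeze" is the grip in N (left out, the last holds). Time passes only in rows, so rows that do not move let the fingers close. It gives the time, the measured TCP pose, the force and the opening at its end, in the units of the state.
- r.sense(): the state, without advancing time (a new reading comes with each control period).
- imaging.grab_frame(name): name is "scene" or "top"; returns a dict with "frame" (480x640x3 uint8, red, green, blue), "depth" (480x640 float32, mm along the optical axis (not along the pixel's ray), 0 where there is no reading), "intrinsics" (3x3 intrinsics, pixels), "origin" and "rotation" of the camera in the world. Camera axes: x right, y down, z forward; pixel columns grow to the right and rows downward; lengths in mm; the calibration is good to about 2 mm. A picture is of the moment at which its call begins.
- r.sign_off(): hands the job in, once; it reports no verdict.
The state is a dict: "clock": time; "qpos": joint angles; "qvel": joint speeds; "joint_efforts": joint torques, N m; "eef_pos": TCP position; "tcp_rot": TCP orientation; "contact_force": force on the tool from outside, world axes, zero at the start; "wrist_torque": the same for the moment, N m; "opening": opening from 0.0 (shut) to 1.0 (fully open).
Only numpy, scipy, OpenCV 4.12 (cv2) and the standard library are available. Lean on these libraries where they do the work, as an engineer would, in place of code of your own. Each camera call takes 0.05 s, during which the arm holds its last target.

TASK

Get the next elephant ready for painting: take the bare-wood elephant that stands on the steel square socket, set it upright over the square drive of the painting stand (facing any way that fits) and push it down until the spring balls click and the socket sits fully home on the stand's shoulder, then let go. Leave the other bare-wood elephant, the one without a socket, where it stands.

Things in the scene. Friction and masses are not known exactly. Their poses are not given: they have to be found in the camera images.
- blank: Elephant to mount: bare light wood on a dark steel square socket, 127 mm high, 0.28 to 0.45 kg. Origin: centre of the socket's underside; x to the head, y to its left, z up. Socket 60 x 60 mm outside, 40 tall; from below a blind 28 mm square bore, 36 deep, flats along x and y, mouth flared to 35, a dimple in each flat. Wooden plinth 84 x 46 mm at z 40 to 48, legs to z 72. Trunk to x = 86, tail to x = -48 mm.
- saddle (a point): Where to grip the elephant to mount: middle of its carved saddlecloth, 98 mm above the socket's underside, same axes. The cloth's flat sides lie 45 mm apart across y, x = -18 to +18, z = -14 to +18 mm from here. Below it the belly ends at z = -26 (40 mm wide). The ears start 27 mm ahead of here and reach 36 mm out either side.
- seat (a point): Centre of the painting stand's 60 mm square shoulder, 50 mm above the table: the socket's underside rests here when home. z up, x and y along the drive's flats; the socket fits at any quarter turn, 2 mm play a side. Two sprung balls 12 mm above here, on the drive's +x and -x faces, stop it about 12 mm short until pushed with 7 to 12 N (let go there, it tips), then click into the dimples.
- drive_top (a point): Top of the bright steel square drive that stands on that shoulder, 34 mm above it: 24 mm square for the lower 20 mm, then tapering to a 10 mm square at this point. The stand is dark steel, fixed to the table, round foot 110 mm across. The similar stand with a thin round pin and round shoulder is not used.
- plain: The other bare-wood elephant: same carving on a wooden plinth 84 x 46 x 8 mm, no socket, 87 mm high. Loose on the table among the others, to be left alone. Origin: centre of the plinth's underside; x to its head, z up.
There are look-alikes about, which are no part of the job. Leave any turquoise look-alike of the blank alone. Leave any green look-alike of the part that bears seat alone.

How it is judged:
By the outcome, as a careful person would: the job done as asked, in the order asked, and still so for the second after the job is handed in, with the robot touching nothing.
It also fails if it takes over 38 s, if anything falls off the work surface, if the arm or the gripper's body presses on something with over 40 N, if the wrist force passes 120 N, or if a joint passes its speed limit or range.

## Working session

There is one attempt and no reset: what is moved stays moved. The work goes in short steps, Python scripts to look and compute and a tool call to move; the robot and the scene stay as the last step left them, time stands still between calls to the robot, and variables do not carry over. Pictures are saved under pics/ and viewed, and the job is handed in when it is done.

Besides the shell and the picture viewer there is one more tool, called after "Call:" by a JSON object that holds its "method" and its "body", one argument or row to a line. send_rows: Moves the arm, as the interface text tells. Its arguments: {"type":"object","properties":{"series":{"type":"array","items":{"type":"array","items":{"type":"number"}}},"gripper":{"type":"number"},"squeeze":{"type":"number"}},"required":["series"]}

```bash
mkdir -p pics; python3 - <<'E'
from rig import r, imaging
import cv2,numpy as np,pickle
print(r.sense())
d={}
for n in("scene","top"):
    f=imaging.grab_frame(n);d[n]=f
    cv2.imwrite(f"pics/{n}0.png",f["frame"][:,:,::-1])
    print(n,f["intrinsics"],f["origin"],f["rotation"])
pickle.dump(d,open("f0.pkl","wb"))
E
```

```text
{'clock': 0.0, 'qpos': array([ 1.11856308e+00,  3.53632554e-01,  1.63412305e+00,  2.98537752e-05,
        1.15520014e+00, -2.37788461e-03]), 'qvel': array([ 0.00031837,  0.00078243, -0.00046425,  0.00116509,  0.00037137,
        0.00317787]), 'joint_efforts': array([ 8.99250299e-04, -6.05224586e+01, -3.42073846e+01, -6.00477074e-05,
        9.00522340e-03,  2.64598037e-05]), 'eef_pos': array([271.54640443, 562.40732953, 230.57616283]), 'tcp_rot': array([-1.57215934e+00,  3.05372197e-05, -4.49867450e-01]), 'contact_force': array([ 0.48097222, -0.0908544 , -1.13149443]), 'wrist_torque': array([ 0.00242174,  0.00030521, -0.01749368]), 'opening': 0.9988121897178999}
scene [[504.71607899   0.         318.43768296]
 [  0.         504.71607899 237.94801841]
 [  0.           0.           1.        ]] [797.8935822  270.77339029 787.7195437 ] [-2.60292566  0.00912103  2.3218017 ]
top [[453.30376592   0.         324.62774105]
 [  0.         453.30376592 242.79521104]
 [  0.           0.           1.        ]] [312.81429097 -20.13720275 916.0728542 ] [-2.93812196e+00  2.28701147e-03 -1.68155285e+00]
```

View pics/scene0.png

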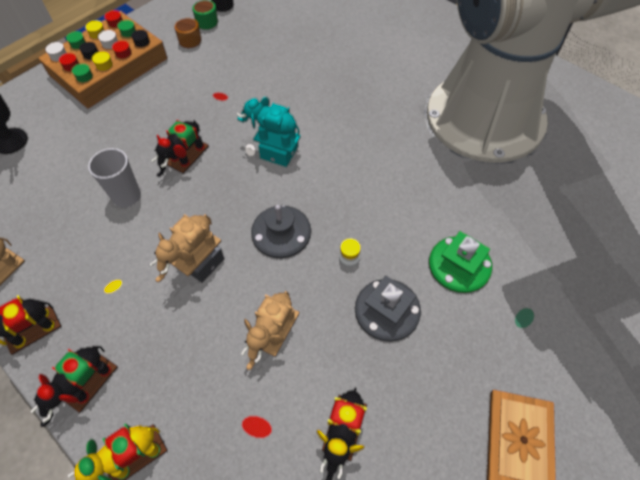

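View pics/top0.png

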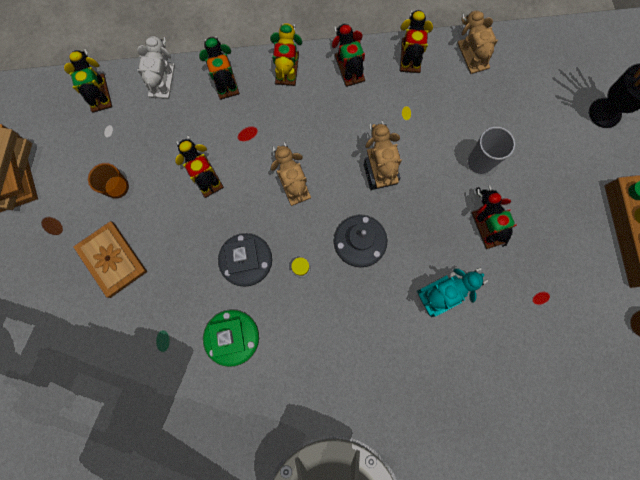

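Candidates for the blank:
- Wooden elephant at top (383,157) / scene (188,250), with dark steel visible beneath it.
- Wooden elephant at top (291,175) / scene (270,325), with no socket.
- Wooden elephant in the row at top (478,42).
- Turquoise look-alike at top (450,292).

Candidates for the stand:
- Dark stand with a square drive at top (245,258) / scene (388,307).
- Green stand at top (230,338).
- Round-pin stand at top (360,240).

I choose the (383,157) elephant and the (245,258) stand, and will check both in close crops.

```bash
cat > h.py <<'E'
import numpy as np,cv2,pickle
from scipy.spatial.transform import Rotation as R
def RM(f): return R.from_euler('xyz',f["rotation"]).as_matrix() if np.shape(f["rotation"])==(3,) else np.array(f["rotation"])
def cloud(f):
    K=f["intrinsics"];v,u=np.mgrid[:480,:640];d=f["depth"]
    c=np.stack([(u-K[0,2])/K[0,0]*d,(v-K[1,2])/K[1,1]*d,d],-1)
    return c@RM(f).T+f["origin"]
def ray(f,u,v,z):
    K=f["intrinsics"];c=RM(f)@np.array([(u-K[0,2])/K[0,0],(v-K[1,2])/K[1,1],1])
    return f["origin"]+c*(z-f["origin"][2])/c[2]
def proj(f,p):
    K=f["intrinsics"];c=(np.asarray(p)-f["origin"])@RM(f);return c[...,:2]/c[...,2:]*K[0,0]+K[:2,2]
E
python3 - <<'E'
from h import *
d=pickle.load(open("f0.pkl","rb"))
c=[]
for n,(u,v) in (("top",(383,157)),("scene",(190,248)),("top",(245,258)),("scene",(388,305))):
    f=d[n]["frame"][max(v-45,0):v+45,u-50:u+50,::-1];c.append(cv2.resize(f,(400,300) if 0 else (400,300),interpolation=cv2.INTER_CUBIC))
cv2.imwrite("pics/crop0.png",np.vstack([np.hstack(c[:2]),np.hstack(c[2:])]))
for n,pts in (("top",[(383,157),(380,152),(245,258),(258,247),(430,380)]),("scene",[(190,232),(388,307),(392,290),(300,400)])):
    P=cloud(d[n]); 
    for u,v in pts: print(n,u,v,P[v,u].round(1))
E
```

```text
top 383 157 [ 628.  -163.4  116.5]
top 380 152 [312.8 -20.1 916.1]
top 245 258 [473.6 115.2  72.2]
top 258 247 [504.2  96.6  14.7]
top 430 380 [ 207.7 -212.5   -1.5]
scene 190 232 [ 637.7 -161.1  118.6]
scene 388 307 [498.3 131.6  49.7]
scene 392 290 [486.1 124.8  83.4]
scene 300 400 [6.884e+02 1.203e+02 5.000e-01]
```

View pics/crop0.png

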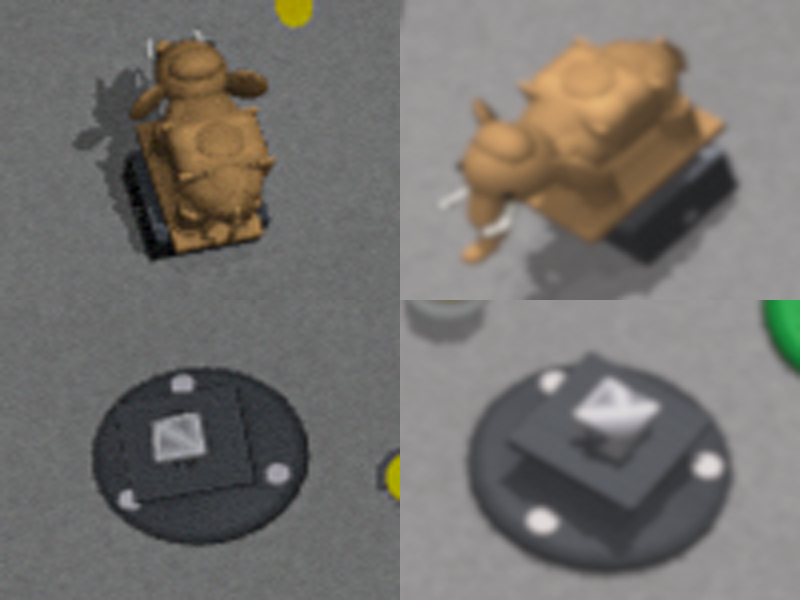

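The crops confirm both choices. The elephant at top (383,157) has the dark steel socket beneath its plinth. The stand at (245,258) is dark, with a square shoulder and a bright square drive. Next I measure the poses.

```bash
python3 - <<'E'
from h import *
d=pickle.load(open("f0.pkl","rb"))
def fit(p,nm):
    (c,s,a)=cv2.minAreaRect(p[:,:2].astype(np.float32)); print(nm,len(p),np.round(c,1),np.round(s,1),round(a,1))
C={n:cloud(d[n]) for n in d}
for n in C:
    P=C[n];f=d[n]
    ok=f["depth"]>0
    near=ok&(np.hypot(P[...,0]-482,P[...,1]-120)<60)
    for lo,hi in((46,54),(58,80)):
        m=near&(P[...,2]>lo)&(P[...,2]<hi); fit(P[m],f"{n} stand {lo}")
        print(np.median(P[m],0).round(1))
    m=near&(P[...,2]>5)&(P[...,2]<20);fit(P[m],n+" foot")
    print(n,"drivetop pts",P[near&(P[...,2]>76)].mean(0).round(1))
    near=ok&(np.hypot(P[...,0]-635,P[...,1]-162)<75)
    hsv=cv2.cvtColor(f["frame"],cv2.COLOR_RGB2HSV); wood=(hsv[...,1]>90)
    for lo,hi in((44,52),(52,75),(100,112),(112,120),(120,135)):
        m=near&wood&(P[...,2]>lo)&(P[...,2]<hi)
        if m.sum()>3: fit(P[m],f"{n} ele {lo}"); print(P[m].mean(0).round(1))
    m=near&~wood&(P[...,2]>8)&(P[...,2]<42); 
    if m.sum()>3: fit(P[m],n+" socket")
cv2.imwrite("pics/big.png",np.hstack([cv2.resize(d["top"]["frame"][125:195,355:415,::-1],None,fx=6.6,fy=6.6,interpolation=cv2.INTER_CUBIC)]))
E
```

```text
scene stand 46 1017 [483.9 124.5] [61.1 60.2] 4.8
[490.5 128.9  50.3]
scene stand 58 212 [483.9 124.3] [32.1 24.2] 4.6
[492.3 128.3  72.3]
scene foot 1884 [484.6 125.2] [108.4 108.4] 44.0
scene drivetop pts [485.7 125.2  81.4]
scene ele 52 418 [666.7 193.7] [43.7 45.6] 24.1
[669.2 195.4  71.5]
scene socket 23 [663.9 192.9] [67.6 43.2] 25.4
top stand 46 743 [484.1 126.8] [60.3 60.2] 5.0
[481.  123.5  50.3]
top stand 58 138 [483.9 126.2] [31.4 23.9] 3.8
[478.7 122.9  73.9]
top foot 1279 [484.1 126. ] [107.2 107.8] 85.5
top drivetop pts [483.7 126.   81. ]
top ele 44 12 [658.4 181.7] [34.7 51.7] 60.7
[644.6 179.7  50.1]
top ele 52 366 [661.9 193.2] [73.9 45.9] 24.9
[660.2 191.2  68.3]
top socket 37 [665.5 193.7] [56.1 44. ] 23.3
```

```bash
python3 - <<'E'
from h import *
d=pickle.load(open("f0.pkl","rb"))
def fit(p,nm):
    (c,s,a)=cv2.minAreaRect(p[:,:2].astype(np.float32)); print(nm,len(p),np.round(c,1),np.round(s,1),round(a,1),p.mean(0).round(1))
for n in d:
    P=cloud(d[n]);f=d[n];ok=f["depth"]>0
    near=ok&(np.hypot(P[...,0]-635,P[...,1]+162)<95)
    hsv=cv2.cvtColor(f["frame"],cv2.COLOR_RGB2HSV); wood=(hsv[...,1]>90)
    for lo,hi in((44,52),(84,112),(113,119),(119,135)):
        m=near&wood&(P[...,2]>lo)&(P[...,2]<hi)
        if m.sum()>3: fit(P[m],f"{n} ele {lo}")
    m=near&~wood&(P[...,2]>8)&(P[...,2]<38)
    if m.sum()>3: fit(P[m],n+" socket")
    m=near&wood&(P[...,2]>44)&(P[...,2]<52)
    np.save(n+"_pl.npy",P[m])
    c,s,a=cv2.minAreaRect(P[m][:,:2].astype(np.float32)); print(cv2.boxPoints((c,s,a)).round(1))
E
```

```text
scene ele 44 490 [ 638.  -165.3] [83.8 35.8] 0.8 [ 645.1 -161.8   48.4]
scene ele 84 768 [ 649.  -168.1] [114.3  51.5] 19.8 [ 650.4 -158.9  103.4]
scene ele 113 569 [ 656.7 -171.2] [82.4 55.7] 19.3 [ 648.4 -168.9  115.9]
scene ele 119 225 [ 659.7 -169.2] [69.  24.9] 3.3 [ 670.9 -167.9  123.1]
scene socket 330 [ 605.6 -142.1] [ 24.7 124.7] 79.8 [ 630.9 -145.1   22.4]
[[ 595.9 -148. ]
 [ 596.4 -183.8]
 [ 680.2 -182.5]
 [ 679.7 -146.8]]
top ele 44 243 [ 637.  -171.8] [82.3 45.6] 7.5 [ 621.2 -164.1   47.9]
top ele 84 546 [ 648.1 -170.3] [72.7 99.1] 64.4 [ 633.3 -169.2  104.5]
top ele 113 417 [ 654.5 -167.8] [57.2 79. ] 84.2 [ 644.1 -170.3  115.8]
top ele 119 146 [ 659.4 -169.9] [67.3 24.4] 8.9 [ 669.5 -167.3  123.1]
top socket 78 [ 597.5 -164.9] [ 74.3 115.6] 79.1 [ 621.5 -147.2   24.5]
[[ 593.2 -154.6]
 [ 599.2 -199.8]
 [ 680.7 -189.1]
 [ 674.8 -143.8]]
```

```bash
python3 - <<'E'
from h import *
d=pickle.load(open("f0.pkl","rb"))
# plan view: points by height
im=np.full((600,800,3),255,np.uint8)
for k,n in enumerate(d):
    P=cloud(d[n]);f=d[n]
    m=(d[n]["depth"]>0)&(np.hypot(P[...,0]-635,P[...,1]+162)<95)&(P[...,2]>6)
    for p,col in zip(P[m],f["frame"][m]):
        x=int(400*k+200-(p[1]+162)*2.0); y=int(300-(p[0]-635)*2.8*0.714)
        z=p[2]; c=cv2.applyColorMap(np.uint8([[min(255,z*2)]]),cv2.COLORMAP_JET)[0,0]
        cv2.circle(im,(x,y),2,tuple(int(a) for a in c),-1)
cv2.imwrite("pics/plan.png",im)
E
```

```text
(no output)
```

View pics/plan.png

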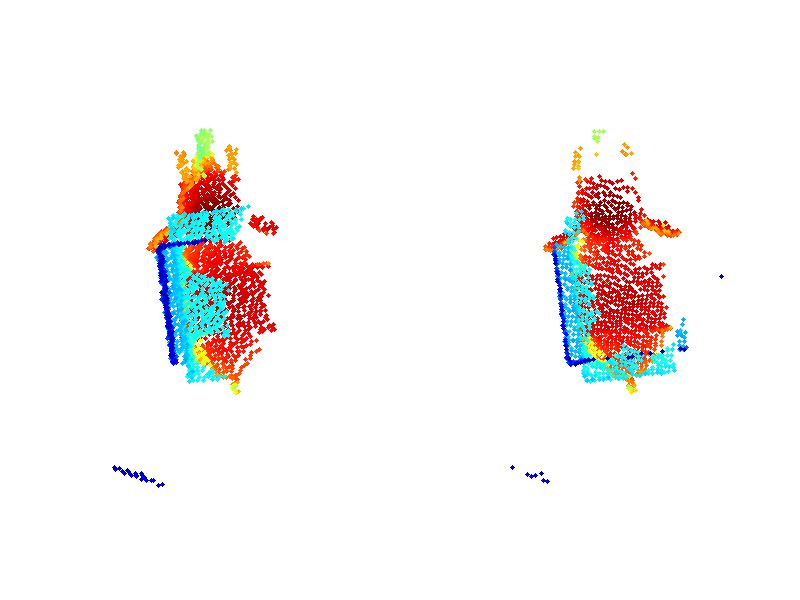

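```bash
python3 - <<'E'
from h import *
d=pickle.load(open("f0.pkl","rb"))
for n in d:
    P=cloud(d[n]);f=d[n]
    hsv=cv2.cvtColor(f["frame"],cv2.COLOR_RGB2HSV)
    m=(f["depth"]>0)&(np.hypot(P[...,0]-637,P[...,1]+171)<60)&(P[...,2]>6)&(P[...,2]<34)
    p=P[m].astype(np.float32)
    a=np.radians(7);c,s=np.cos(a),np.sin(a)
    q=(p[:,:2]-[637,-171.5])@np.array([[c,-s],[s,c]])
    for nm,sel,ax in (("+y",(abs(q[:,1]-30)<5)&(abs(q[:,0])<27),0),("-x",(abs(q[:,0]+30)<5)&(abs(q[:,1])<27),1),("+x",(abs(q[:,0]-30)<5)&(abs(q[:,1])<27),1)):
        if sel.sum()<8: continue
        g=q[sel];k=np.polyfit(g[:,ax],g[:,1-ax],1)
        print(n,nm,sel.sum(),"deg off",np.degrees(np.arctan(k[0])).round(2)*(1 if ax==0 else -1),"offset",k[1].round(2),"expect 30")
    # saddle sides z 88..116 local
    q3=(P[...,:2]-[637,-171.5])@np.array([[c,-s],[s,c]])
    m=(f["depth"]>0)&(abs(q3[...,0])<14)&(abs(q3[...,1])<35)&(P[...,2]>88)
    z=P[m][:,2];g=q3[m]
    print(n,"saddle y range",np.percentile(g[:,1],[1,99]).round(1),"z max",z.max().round(1))
E
```

```text
scene +y 236 deg off 0.23 offset 26.56 expect 30
scene -x 20 deg off -9.44 offset -32.77 expect 30
scene +x 48 deg off 3.07 offset 28.94 expect 30
scene saddle y range [-23.9  20.6] z max 122.7
top +y 58 deg off -0.03 offset 29.22 expect 30
top -x 23 deg off -0.25 offset -30.44 expect 30
top saddle y range [-22.2  22.2] z max 121.7
```

Call:
{"method": "send_rows", "body": {
  "series": [
    [0.016,0,-0.0125,0,0,0],
    [0.0325,0,-0.025,0,0,0],
    [0.0325,0,-0.025,0,0,0],
    [0.0325,0,-0.025,0,0,0],
    [0.0325,0,-0.025,0,0,0],
    [0.0325,0,-0.025,0,0,0],
    [0.0325,0,-0.025,0,0,0],
    [0.0325,0,-0.025,0,0,0]
  ],
  "gripper": 1
}}

```text
clock: 0.9
eef_pos: [409.7, 285.6, 231.2]
tcp_rot: [-1.571, -0.0, -0.45]
contact_force: [0.1, -0.1, 0.0]
opening: 1.001
```

Call:
{"method": "send_rows", "body": {
  "series": [
    [0.0325,0,-0.025,0,0,0],
    [0.0325,0,-0.025,0,0,0],
    [0.0325,0,-0.025,0,0,0],
    [0.0325,0,-0.025,0,0,0],
    [0.0325,0,-0.025,0,0,0],
    [0.0325,0,-0.025,0,0,0],
    [0.0325,0,-0.025,0,0,0],
    [0.0325,0,-0.025,0,0,0]
  ]
}}

```text
clock: 1.7
eef_pos: [556.4, -7.5, 231.2]
tcp_rot: [-1.571, 0.0, -0.45]
contact_force: [1.7, 0.9, 0.3]
opening: 0.996
```

Call:
{"method": "send_rows", "body": {
  "series": [
    [0.0325,0,-0.025,0,0,0],
    [0.0325,0,-0.025,0,0,0],
    [0.0325,0,-0.025,0,0,0],
    [0.0325,0,-0.025,0,0,0],
    [0.015,0,-0.0125,0,0,0],
    [0,0,0,0,0,0]
  ]
}}

```text
clock: 2.3
eef_pos: [638.2, -172.1, 230.7]
tcp_rot: [-1.571, 0.0, -0.452]
contact_force: [0.6, 0.3, -0.0]
opening: 1.004
```

Call:
{"method": "send_rows", "body": {
  "series": [
    [0,0,0,0,-4,0],
    [0,0,0,0,-7,0],
    [0,0,0,0,-7,0],
    [0,0,0,0,-7,0],
    [0,0,0,0,-6,0],
    [0,0,0,0,-2,0],
    [0,0,0,0,0,0],
    [0,0,0,0,0,0]
  ]
}}

```text
clock: 3.1
eef_pos: [637.7, -168.6, 231.3]
tcp_rot: [-1.57, 0.001, 0.125]
contact_force: [0.9, -0.5, -0.5]
opening: 1.002
```

```bash
python3 - <<'E'
from rig import r,imaging
import cv2,pickle
s=r.sense();print(s["eef_pos"],s["tcp_rot"],s["clock"])
f=imaging.grab_frame("scene");pickle.dump(f,open("f1.pkl","wb"))
s=r.sense();print(s["eef_pos"],s["tcp_rot"],s["clock"])
cv2.imwrite("pics/s1.png",f["frame"][:,:,::-1])
E
```

```text
[ 637.70683367 -168.58109631  231.25596211] [-1.57040771e+00  5.11228539e-04  1.25450848e-01] 3.1
[ 637.88210202 -168.76117696  231.28064558] [-1.57051205e+00  3.44530139e-04  1.25480583e-01] 3.15
```

View pics/s1.png

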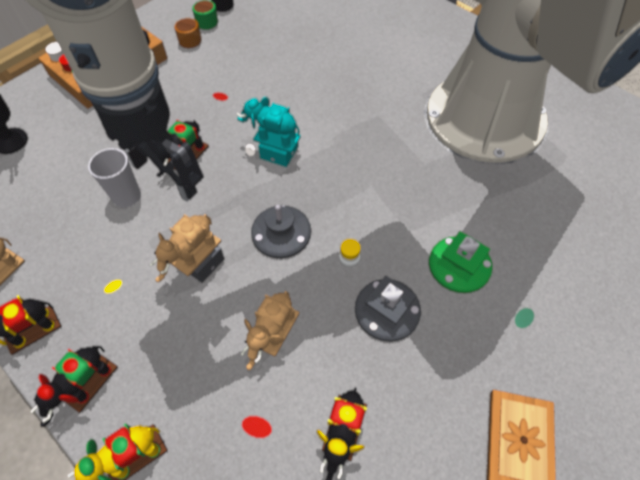

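The scene picture shows the gripper hovering above the blank, with its tips around (180,180) and the elephant undisturbed at (188,250). I correct sideways and descend.

Call:
{"method": "send_rows", "body": {
  "series": [
    [-0.001,0.01,-0.0035,0,0,0],
    [0,0.025,0,0,0,0],
    [0,0.03,0,0,0,0],
    [0,0.03,0,0,0,0],
    [0,0.025,0,0,0,0],
    [0,0.02,0,0,0,0],
    [0,0.013,0,0,0,0],
    [0,0,0,0,0,0]
  ]
}}

```text
clock: 3.95
eef_pos: [636.3, -172.7, 76.0]
tcp_rot: [-1.569, 0.003, 0.126]
contact_force: [0.1, -0.8, 0.0]
opening: 0.999
```

```bash
python3 - <<'E'
from rig import r,imaging
import cv2,numpy as np
s=r.sense();print(s["eef_pos"],s["tcp_rot"],s["contact_force"])
a=imaging.grab_frame("scene")["frame"];b=imaging.grab_frame("top")["frame"]
print(r.sense()["eef_pos"])
c=[cv2.resize(a[190:300,110:250,::-1],(400,314)),cv2.resize(b[95:215,315:455,::-1],(400,314))]
cv2.imwrite("pics/g1.png",np.hstack(c))
E
```

```text
[ 636.28088611 -172.70142195   75.96768107] [-1.56937922  0.00337546  0.12577526] [ 0.11868273 -0.77803423  0.04087164]
[ 637.97258639 -173.1381725    78.53511806]
```

View pics/g1.png

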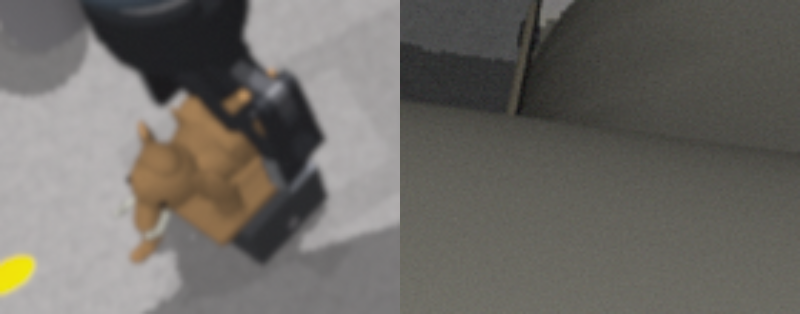

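The crop shows one finger at about (290,130) beside the saddlecloth, with the jaws straddling the elephant and clear of the head. I close.

Call:
{"method": "send_rows", "body": {
  "series": [
    [0,0,0,0,0,0],
    [0,0,0,0,0,0],
    [0,0,0,0,0,0],
    [0,0,0,0,0,0],
    [0,0,0,0,0,0],
    [0,0,0,0,0,0],
    [0,0,0,0,0,0],
    [0,0,0,0,0,0]
  ],
  "gripper": 0,
  "squeeze": 70
}}

```text
clock: 4.85
eef_pos: [638.5, -173.3, 79.4]
tcp_rot: [-1.572, -0.002, 0.126]
contact_force: [-0.5, -1.1, 5.5]
opening: 0.519
```

Call:
{"method": "send_rows", "body": {
  "series": [
    [0,0,0,0,0,0],
    [0,0,0,0,0,0],
    [0,0,0,0,0,0],
    [0,0,0,0,0,0]
  ]
}}

```text
clock: 5.25
eef_pos: [638.5, -173.3, 79.4]
tcp_rot: [-1.572, -0.002, 0.126]
contact_force: [-1.0, -0.7, 5.3]
opening: 0.517
```

Call:
{"method": "send_rows", "body": {
  "series": [
    [0,-0.005,0,0,0,0],
    [0,-0.015,0,0,0,0],
    [0,-0.025,0,0,0,0],
    [0,-0.025,0,0,0,0],
    [0,-0.025,0,0,0,0],
    [0,-0.02,0,0,0,0],
    [0,-0.005,0,0,0,0],
    [0,0,0,0,0,0]
  ]
}}

```text
clock: 6.05
eef_pos: [638.0, -173.0, 199.3]
tcp_rot: [-1.571, -0.001, 0.126]
contact_force: [-0.2, -0.5, -4.3]
opening: 0.52
```

```bash
python3 - <<'E'
from rig import r,imaging
import cv2,numpy as np
a=imaging.grab_frame("scene")["frame"]
s=r.sense();print(s["eef_pos"],s["tcp_rot"],s["contact_force"],s["opening"],s["wrist_torque"])
cv2.imwrite("pics/l1.png",a[:,:,::-1])
E
```

```text
[ 637.39735519 -172.8482112   198.0311886 ] [-1.57060044e+00  3.83759960e-04  1.26148654e-01] [-0.46067286  0.88107544 -4.62493523] 0.5176541956554865 [ 0.04475155 -0.02022879  0.03440168]
```

View pics/l1.png

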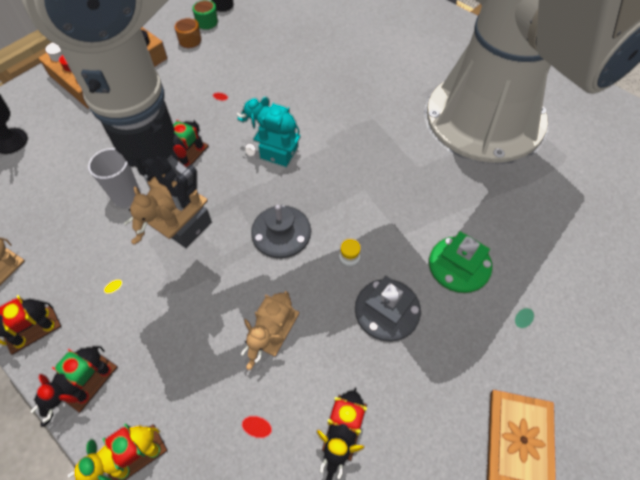

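The elephant hangs upright and clear at scene (175,205). I carry it across to the dark square stand.

Call:
{"method": "send_rows", "body": {
  "series": [
    [-0.0035,0,0.01,0,0,0],
    [-0.008,0,0.022,0,0,0],
    [-0.0115,0,0.0315,0,0,0],
    [-0.0115,0,0.0315,0,0,0],
    [-0.0115,0,0.0315,0,0,0],
    [-0.0115,0,0.0315,0,0,0],
    [-0.0115,0,0.0315,0,0,0],
    [-0.0115,0,0.0315,0,0,0]
  ]
}}

```text
clock: 6.9
eef_pos: [528.0, 37.6, 197.1]
tcp_rot: [-1.57, 0.002, 0.126]
contact_force: [0.7, 0.2, -3.0]
opening: 0.519
```

Call:
{"method": "send_rows", "body": {
  "series": [
    [-0.0115,0,0.0315,0,0,0],
    [-0.0115,0,0.0315,0,0,0],
    [-0.008,0,0.0215,0,0,0],
    [-0.003,0,0.01,0,0,0],
    [0,0,0,0,1.2,0],
    [0,0,0,0,1.2,0],
    [0,0,0,0,0,0],
    [0,0,0,0,0,0]
  ]
}}

```text
clock: 7.7
eef_pos: [484.8, 124.9, 198.1]
tcp_rot: [-1.571, 0.0, 0.083]
contact_force: [0.2, -0.3, -4.3]
opening: 0.516
```

```bash
python3 - <<'E'
from rig import r,imaging
import cv2,numpy as np,pickle
from h import *
f={n:imaging.grab_frame(n) for n in("scene","top")};pickle.dump(f,open("f2.pkl","wb"))
s=r.sense();print(s["eef_pos"],s["tcp_rot"],s["contact_force"],s["clock"])
P=cloud(f["scene"]);print(P[300,390])
cv2.imwrite("pics/m1.png",cv2.resize(f["scene"]["frame"][180:360,280:520,::-1],(800,600),interpolation=cv2.INTER_CUBIC))
cv2.imwrite("pics/m1t.png",f["top"]["frame"][:,:,::-1])
E
```

```text
[484.79019087 124.99591346 198.22025742] [-1.57091707e+00  2.72505615e-05  8.34379303e-02] [ 0.05305934 -0.43218158 -4.71145997] 7.8
[495.65572806 130.45267735  70.55622908]
```

View pics/m1.png

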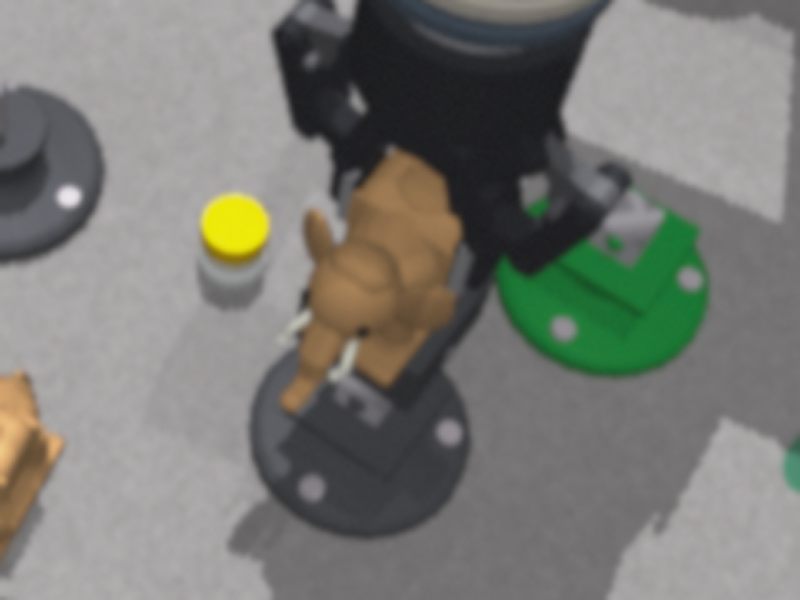

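View pics/m1t.png

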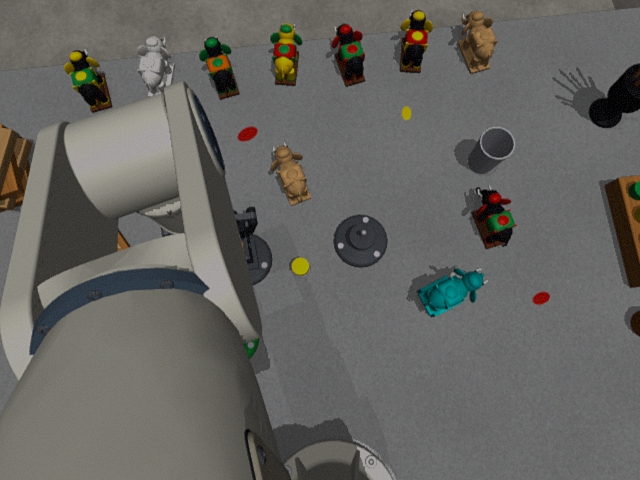

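The crop shows the socket above the drive, with the drive tip at about (365,400). The top camera is blocked by the arm. I check the alignment from the scene cloud.

```bash
python3 - <<'E'
from h import *
for fn,o,yaw,z0 in (("f0",(637.2,-172.5),7.2,0),("f2",(484.8,125),4.78,119.5)):
    f=pickle.load(open(fn+".pkl","rb"))["scene"];P=cloud(f)
    a=np.radians(yaw);c,s=np.cos(a),np.sin(a)
    q=np.array(P);q[...,:2]=(P[...,:2]-o)@np.array([[c,-s],[s,c]]);q[...,2]-=z0
    hsv=cv2.cvtColor(f["frame"],cv2.COLOR_RGB2HSV)
    w=(f["depth"]>0)&(hsv[...,1]>100)&(abs(q[...,0])<95)&(abs(q[...,1])<45)
    for nm,m in (("plinth",w&(abs(q[...,2]-46)<6)),("head>118",w&(q[...,2]>118)&(q[...,0]>20)),("trunk/front x>60",w&(q[...,0]>60)&(q[...,2]>50)),
       ("saddle top",w&(abs(q[...,2]-116)<4)&(abs(q[...,0])<18))):
        g=q[m];print(fn,nm,len(g),"min",np.percentile(g,2,0).round(1),"max",np.percentile(g,98,0).round(1),"mean",g.mean(0).round(1))
    m=(f["depth"]>0)&(hsv[...,1]<100)&(abs(q[...,0])<36)&(abs(q[...,1])<36)&(q[...,2]>3)&(q[...,2]<37);g=q[m]
    for nm,sel,ax in (("+y",(abs(g[:,1]-29)<6)&(abs(g[:,0])<27),0),("+x",(abs(g[:,0]-30)<5)&(abs(g[:,1])<27),1)):
        h=g[sel]
        if len(h)>8: k=np.polyfit(h[:,ax],h[:,1-ax],1);print(fn,nm,len(h),k.round(3),np.percentile(h[:,2],[1,99]).round(1))
f=pickle.load(open("f2.pkl","rb"))["scene"]
cv2.imwrite("pics/z.png",cv2.resize(f["frame"][225:320,350:430,::-1],None,fx=6,fy=6,interpolation=cv2.INTER_CUBIC))
E
```

```text
f0 plinth 487 min [-36.1 -11.7  44.5] max [41.5 21.1 51.6] mean [ 9.7  9.7 48.3]
f0 head>118 194 min [ 31.2 -11.  118.2] max [ 55.9   9.8 128.4] mean [ 44.2   0.9 123.3]
f0 trunk/front x>60 98 min [60.2 -2.9 66.3] max [ 81.    6.4 112.9] mean [67.3  1.1 91.4]
f0 saddle top 436 min [-16.9 -18.9 112.4] max [ 16.5  19.3 119.6] mean [ -0.3   1.  116.1]
f0 +y 288 [4.000e-03 2.763e+01] [ 3.2 36.4]
f0 +x 54 [1.0000e-02 2.8145e+01] [ 3.4 36.5]
f2 plinth 178 min [-7.4  4.3 42.1] max [41.3 21.7 51.3] mean [31.3 14.4 47.3]
f2 head>118 275 min [ 33.2 -10.8 118.1] max [ 54.   10.7 127.3] mean [ 44.    0.2 122.9]
f2 trunk/front x>60 239 min [60.2 -6.3 65.7] max [ 81.8   5.8 111. ] mean [67.7  0.2 87.5]
f2 saddle top 494 min [-11.1 -20.1 112.2] max [ 15.7  17.3 119.3] mean [  3.   -2.7 115.5]
f2 +y 134 [-0.033 28.116] [ 3.2 36.5]
f2 +x 94 [5.0000e-03 2.6933e+01] [ 3.3 35.6]
```

```bash
python3 - <<'E'
from h import *
for fn,zs in (("f0",(18,46)),("f2",(123,155))):
    f=pickle.load(open(fn+".pkl","rb"))["scene"];P=cloud(f)
    a=.0834;c,s=np.cos(a),np.sin(a)
    q=np.array(P);q[...,:2]=(P[...,:2]-(484.8,125))@np.array([[c,-s],[s,c]])
    hsv=cv2.cvtColor(f["frame"],cv2.COLOR_RGB2HSV)
    m=(f["depth"]>0)&(hsv[...,1]<100)&(abs(q[...,0])<36)&(abs(q[...,1])<36)&(q[...,2]>zs[0])&(q[...,2]<zs[1]);g=q[m]
    for nm,sel,ax in (("+y",(abs(g[:,1]-29)<6)&(abs(g[:,0])<25),0),("+x",(abs(g[:,0]-29)<6)&(abs(g[:,1])<25),1)):
        h=g[sel]
        if len(h)>8: k=np.polyfit(h[:,ax],h[:,1-ax],1);print(fn,nm,len(h),k.round(3),"resid",np.std(h[:,1-ax]-np.polyval(k,h[:,ax])).round(2), "median",np.median(h[:,1-ax]).round(2))
E
```

```text
f0 +y 38 [-0.045 29.566] resid 2.46 median 29.3
f0 +x 57 [8.0000e-03 2.7642e+01] resid 2.3 median 27.95
f2 +y 98 [-2.0000e-03  2.8411e+01] resid 0.17 median 28.43
f2 +x 75 [8.00e-03 2.69e+01] resid 0.49 median 27.05
```

Call:
{"method": "send_rows", "body": {
  "series": [
    [0.0005,0.005,0.0005,0,0,0],
    [0,0.01,0,0,0,0],
    [0,0.01,0,0,0,0],
    [0,0.008,0,0,0,0],
    [0,0.006,0,0,0,0],
    [0,0.005,0,0,0,0],
    [0,0.004,0,0,0,0],
    [0,0,0,0,0,0]
  ]
}}

```text
clock: 8.6
eef_pos: [484.7, 126.1, 149.8]
tcp_rot: [-1.571, 0.001, 0.084]
contact_force: [-0.3, -0.4, -4.5]
opening: 0.515
```

```bash
python3 - <<'E'
from rig import r
for _ in range(1):
    s=r.sense();print(s["eef_pos"],s["tcp_rot"],s["contact_force"],s["wrist_torque"],s["clock"])
E
```

```text
[484.70243238 126.10628388 149.76700162] [-1.57094217e+00  7.81150488e-04  8.43411644e-02] [-0.3208948  -0.39034744 -4.47127792] [-0.04973085  0.02724928  0.00771994] 8.6
```

Call:
{"method": "send_rows", "body": {
  "series": [
    [0,0.002,0,0,0,0],
    [0,0.002,0,0,0,0],
    [0,0.002,0,0,0,0],
    [0,0,0,0,0,0],
    [0,0,0,0,0,0]
  ]
}}

```text
clock: 9.1
eef_pos: [485.0, 126.2, 144.3]
tcp_rot: [-1.571, 0.0, 0.084]
contact_force: [-0.5, -0.1, -4.7]
opening: 0.516
```

Call:
{"method": "send_rows", "body": {
  "series": [
    [0,0.001,0,0,0,0],
    [0,0.001,0,0,0,0],
    [0,0.001,0,0,0,0],
    [0,0.001,0,0,0,0],
    [0,0,0,0,0,0],
    [0,0,0,0,0,0]
  ]
}}

```text
clock: 9.7
eef_pos: [485.7, 126.3, 140.6]
tcp_rot: [-1.571, -0.001, 0.084]
contact_force: [2.3, -0.0, -2.0]
opening: 0.515
```

Call:
{"method": "send_rows", "body": {
  "series": [
    [0.0005,0.0015,0,0,0,0],
    [0,0.0015,0,0,0,0],
    [0,0.0015,0,0,0,0],
    [0,0,0,0,0,0],
    [0,0,0,0,0,0]
  ]
}}

```text
clock: 10.2
eef_pos: [485.4, 126.3, 135.6]
tcp_rot: [-1.571, 0.0, 0.084]
contact_force: [1.7, 1.5, -3.8]
opening: 0.516
```

Call:
{"method": "send_rows", "body": {
  "series": [
    [0,0.0015,0,0,0,0],
    [0,0.0015,0,0,0,0],
    [0,0.0015,0,0,0,0],
    [0,0,0,0,0,0],
    [0,0,0,0,0,0]
  ]
}}

```text
clock: 10.7
eef_pos: [485.3, 126.1, 130.9]
tcp_rot: [-1.571, 0.001, 0.084]
contact_force: [4.1, 0.2, -9.9]
opening: 0.52
```

```bash
python3 - <<'E'
from rig import r,imaging
import cv2
f=imaging.grab_frame("scene")
s=r.sense();print(s["eef_pos"],s["tcp_rot"],s["contact_force"],s["wrist_torque"],s["clock"])
cv2.imwrite("pics/n1.png",cv2.resize(f["frame"][200:350,310:510,::-1],(800,600),interpolation=cv2.INTER_CUBIC))
E
```

```text
[485.24468602 126.05370771 130.98628373] [-1.57103500e+00  5.50011512e-04  8.43493519e-02] [  4.41804717   0.21851068 -10.7267688 ] [-0.01155415 -0.7901095   0.00291683] 10.75
```

View pics/n1.png

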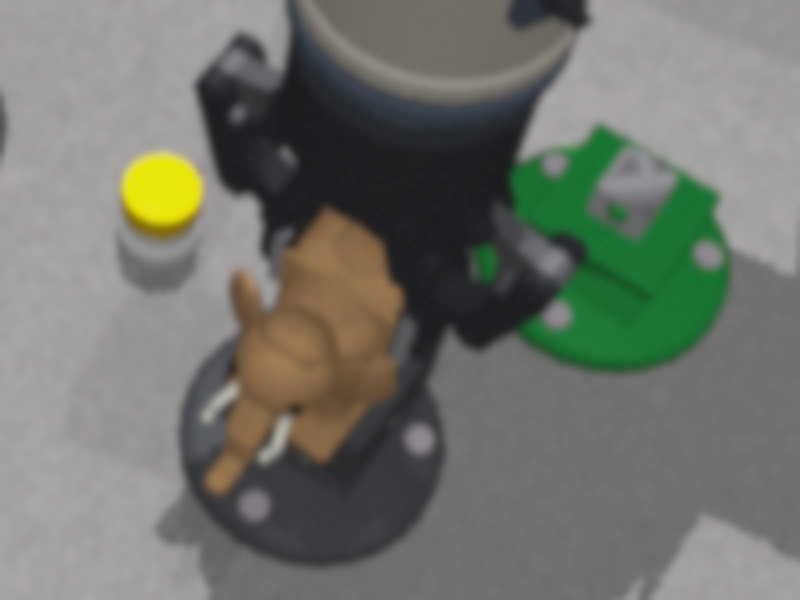

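The elephant is almost down on the stand. The balls are pulling the socket downward, with the force at -10.7 N. I press the last bit home.

Call:
{"method": "send_rows", "body": {
  "series": [
    [0.0005,0.001,0,0,0,0],
    [0.0005,0.001,0,0,0,0],
    [0,0.001,0,0,0,0],
    [0,0,0,0,0,0],
    [0,0,0,0,0,0]
  ]
}}

```text
clock: 11.25
eef_pos: [486.0, 126.2, 129.4]
tcp_rot: [-1.571, 0.001, 0.084]
contact_force: [-5.4, -2.1, 10.9]
opening: 0.515
```

Call:
{"method": "send_rows", "body": {
  "series": [
    [-0.0005,0.001,0,0,0,0],
    [0,0.001,0,0,0,0],
    [0,0,0,0,0,0],
    [0,0,0,0,0,0]
  ]
}}

```text
clock: 11.65
eef_pos: [486.1, 126.1, 129.3]
tcp_rot: [-1.571, -0.0, 0.084]
contact_force: [-11.2, -4.7, 34.3]
opening: 0.517
```

It stopped hard at z 129.3, which matches the predicted home of about 129. I relieve the load, then release.

Call:
{"method": "send_rows", "body": {
  "series": [
    [-0.0005,-0.0015,0,0,0,0],
    [0,-0.0015,0,0,0,0],
    [0,0,0,0,0,0],
    [0,0,0,0,0,0]
  ]
}}

```text
clock: 12.05
eef_pos: [485.6, 126.2, 129.4]
tcp_rot: [-1.571, 0.0, 0.084]
contact_force: [0.1, -0.2, 2.6]
opening: 0.522
```

Call:
{"method": "send_rows", "body": {
  "series": [
    [0,0,0,0,0,0],
    [0,0,0,0,0,0],
    [0,0,0,0,0,0],
    [0,0,0,0,0,0],
    [0,0,0,0,0,0],
    [0,0,0,0,0,0],
    [0,0,0,0,0,0],
    [0,0,0,0,0,0]
  ],
  "gripper": 1
}}

```text
clock: 12.85
eef_pos: [485.5, 126.2, 129.3]
tcp_rot: [-1.571, 0.0, 0.084]
contact_force: [0.3, -0.8, 0.3]
opening: 1.001
```

Call:
{"method": "send_rows", "body": {
  "series": [
    [0,-0.005,0,0,0,0],
    [0,-0.015,0,0,0,0],
    [0,-0.02,0,0,0,0],
    [0,-0.025,0,0,0,0],
    [0,-0.025,0,0,0,0],
    [0,-0.025,0,0,0,0],
    [0,-0.015,0,0,0,0],
    [0,0,0,0,0,0]
  ]
}}

```text
clock: 13.65
eef_pos: [486.7, 126.5, 261.8]
tcp_rot: [-1.57, -0.004, 0.084]
contact_force: [0.4, 0.9, -0.4]
opening: 1.001
```

```bash
python3 - <<'E'
from rig import r,imaging
from h import *
f={"scene":imaging.grab_frame("scene")};f=f["scene"]
s=r.sense();print(s["eef_pos"],s["contact_force"],s["clock"])
cv2.imwrite("pics/e1.png",cv2.resize(f["frame"][200:350,310:510,::-1],(800,600),interpolation=cv2.INTER_CUBIC))
P=cloud(f);a=.084;c,s=np.cos(a),np.sin(a)
q=np.array(P);q[...,:2]=(P[...,:2]-(484.3,125.5))@np.array([[c,-s],[s,c]])
hsv=cv2.cvtColor(f["frame"],cv2.COLOR_RGB2HSV)
w=(f["depth"]>0)&(hsv[...,1]>100)&(hsv[...,0]<25)&(abs(q[...,0])<95)&(abs(q[...,1])<45)
pl=w&(abs(q[...,2]-98)<7);g=q[pl];print("plinth",len(g),np.median(g,0),np.percentile(g,2,0),np.percentile(g,98,0))
top=g[g[:,2]>95.5];A=np.c_[top[:,:2],np.ones(len(top))];print("plane",np.linalg.lstsq(A,top[:,2],rcond=None)[0])
h=q[w&(q[...,2]>165)&(q[...,0]>20)];print("head",h.mean(0),h.max(0))
E
```

```text
[485.96922781 126.28598955 260.2040242 ] [-0.04022626 -0.26972154  0.11172257] 13.7
plinth 234 [29.81805748 17.88577208 98.38194445] [-33.98247556   5.47254161  94.29960993] [ 42.53440621  22.15541354 104.04142347]
plane [-2.42586946e-03 -1.34664992e-02  9.90293348e+01]
head [ 45.70144536   1.4805588  171.39589535] [ 59.72574333  27.68893844 179.51657883]
```

View pics/e1.png

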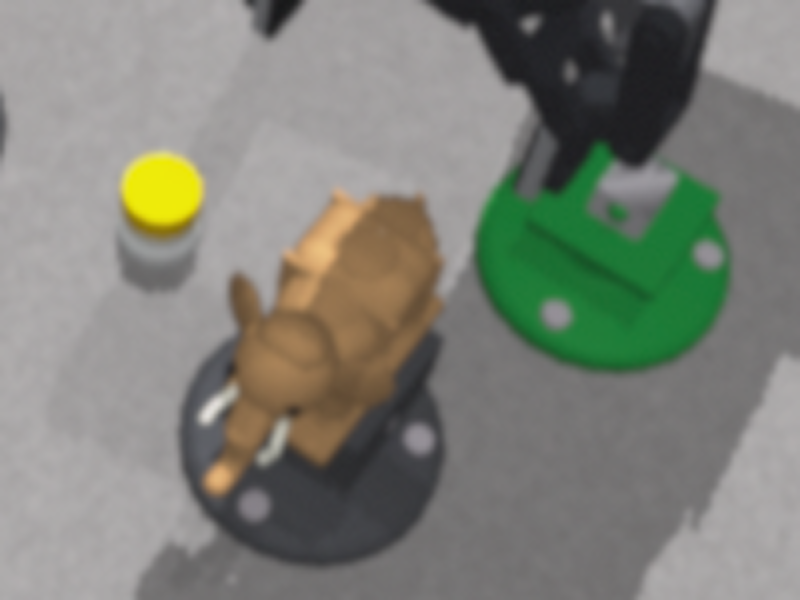

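The crop shows the elephant upright on the dark stand at about (330,340), with the socket flush on the shoulder and the gripper clear above. The plinth top measures 98.4 mm (98 expected) and is level.

```bash
python3 -c "
from rig import r
print(r.sign_off())"
```

```text
the job is handed in; nothing more can be done
None
```

I gripped the socketed bare-wood elephant by its saddlecloth, carried it to the dark square-drive stand and pushed it down past the spring balls. I then let go and backed off upward. The job was handed in at about 13.7 s.

**Home on the shoulder:**
- The balls pulled the socket down as it neared home, and it then stopped hard at TCP z 129.3 mm under about 34 N of upward force. I had predicted about 129.
- After release the plinth top measured 98.4 mm (98 expected) and was level to about 1°, with the elephant upright and the robot touching nothing.

**What I could not confirm:**
- I never saw the 7–12 N click peak itself, because forces are only reported at the end of each move.
- The top camera was blocked by the arm over the stand, so the final check used the scene camera only. The two cameras differed by about 1–2 mm in y.

I did not approach the plain elephant or the look-alikes. I carried the blank about 30 mm above the plain elephant's height, and it was still standing in the last full view, taken before the push-down.

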